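# Open the music box housing and trip its stop plunger

## Robot

A 6-joint arm with a two-finger parallel gripper is mounted at the origin on the work surface. World frame = base frame: x ahead of the robot, y to its left, z up, the work surface at z = 0. Lengths are in m, angles in rad, forces in N, time in s.
With the tool pointing down it reaches from about 0.35 to 0.775 m from the base axis. Payload 5.5 kg.
Tool frame: the origin (TCP) lies on the centre line of the jaws, within the pads' length; the fingertips stand 11 mm ahead of it and the grasp point (between the pads) lies 8 mm behind it; z points along the fingers, y is the line along which they close (so a half turn about z gives the same grasp; the last joint's range is limited). The gripper opens to 85 mm and grips with 20 to 120 N. Pads are 22 mm wide; open, the fingers measure 114 mm over their backs; the gripper's body (76 mm by 85 mm) begins 54 mm behind the grasp point. The pads swing forward as they close: fully open they stand 13 mm farther back than shut.
Start: joints at [-1.386, 0.313, 0.046, 1.304, 0, 1.431], TCP at [0.183, -0.545, 0.242] pointing down, gripper open.
Joint ranges: [-2.76, 2.76], [-0.86, 1.69], [-1.03, 1.26], [-2.2, 2.34], [-1.47, 1.5], [-3.14, 3.14]. Speed limits (rad/s): [2.57, 2.57, 3.14, 3.14, 3.14, 3.14].

## Interface

Orientations are given as a unit quaternion [w, x, y, z].
In Python, from workcell import env, viewer, order, models gives the robot as it stands.
- The arm moves only by the tool drive_tool, never from a script. Its argument "series" is a list that holds one entry, the list of rows, each a list of 6 numbers: the shift along the tool's x, y, z each as a share of 120 mm, from -1 to 1, then the turn, a rotation vector about the tool's x, y, z each as a share of 180 degrees, from -1 to 1. A call has 1 to 20 rows; each row shifts and turns the commanded pose from where the row before left it, along the tool's axes as they then stand; what a row does not reach is not made up. A row lasts 1/8 s, in which the tool goes at most 62.5 mm and 10.7 degrees, less where a joint would pass 70% of its speed; a pose out of reach is approached as far as the arm can. A call with a number of a shift or a turn outside -1 to 1 is refused whole. A call with a gripper value outside its range is refused whole. "jaw" is the opening, from -1 (shut) to 1 (fully open), set as the call begins (left out, the last holds). The fingers move at their own pace and stop on an object; "grip_force" is the grip in N (left out, the last holds). Time passes only in rows, so rows that do not move let the fingers close. It gives the time, the measured TCP pose, the force, the opening and the grip force at its end, in the units of the state.
- env.get_state(): the state, without advancing time (a new reading comes with each control period).
- viewer.read_camera(name): name is "scene" or "side" or "wrist"; returns the picture (420x560x3 uint8, red, green, blue); there is no depth.
- viewer.camera_info(name): a dict with "intrinsics" (3x3 intrinsics, pixels), "R" (3x3) and "t" (3): a world point X has camera coordinates R X + t; the wrist camera has in their place "T_tool_cam" (4x4, takes a point from camera to tool coordinates, whose origin is the TCP and whose axes are the flange's). Camera axes: x right, y down, z forward; pixel columns grow to the right and rows downward; lengths in m; the calibration is good to about 2 mm. A picture is of the moment at which its call begins: read the wrist's pose just before it. camera_info takes no time and is no camera call.
- order.hand_in(): hands the job in; it is judged then, once.
Trained networks look in the newest picture that a camera, given by its name, has taken for a name from the list of things; names that differ only in an ending like _2 or _b are one class to them, and where a whole thing is asked for, a point or a joint stands for the part that bears it (a point fixed in the world has none). Each returns a list of dicts, best first, with "score" (0 to 1); they miss things now and then, are a little off and sometimes report something else, mostly with a low value. They report only what shows in the picture. A call takes as long as a camera call. They do not tell look-alikes from the thing itself.
- models.silhouettes(label, camera): "region" (420x560 bool, what is visible of it) and "location" ([column, row] in pixels, amid what is visible of it).
The state is a dict: "clock": time; "joint_pos": joint angles; "qvel": joint speeds; "tau": joint torques, N m; "tcp_pos": TCP position; "orientation": TCP orientation; "wrist_force": force on the tool from outside, world axes, zero at the start; "ft_torque": the same for the moment, N m; "finger_gap": finger opening in m; "grip_force": force on a finger pad.
Only numpy, scipy, OpenCV 4.12 (cv2) and the standard library are available. Lean on these libraries where they do the work, as an engineer would, in place of code of your own. Each camera call takes 0.05 s, during which the arm holds its last target. There are 200 camera calls.

## Task

Lift the metal cover off the two pins of the green tin housing and lay it down gently, flat and knob up, roughly in the middle of the cork mat. Then, to let the movement's spring run down, push the red plunger inside the housing fully down and let it spring all the way back. Leave the other parts on the bench as they are.

Things in the scene. Friction and masses are not known exactly. Their poses are not given: they have to be found in the camera images.
- housing: green enamel tin housing, open-topped, 180 (x) x 136 (y) x 60 mm high, walls 5 mm, fixed. Origin: centre of its underside, z up, x along its long side. Two brass pins, 9 mm thick, stand at x = -68 and +68, y = 0, tips 75 mm above the bench (15 above the rim). Inside, hidden until the cover is off: a small comb, cylinder and spring barrel, none higher than 28 mm, and the red plunger.
- cover: loose aluminium plate, 180 (x) x 136 (y) x 4 mm, about 0.3 kg, a boxwood knob at its centre, 13 mm through holes at x = -68 and +68, y = 0. Origin: centre of the plate's underside, z up (knob side), x along its long side. Starts resting on the housing's rim, 60 mm above the bench, pins standing 11 mm out of its upper face; raise it 20 mm straight up to clear them.
- cover_knob (a point): point on the axis of the cover's boxwood knob, 32 mm above the plate's underside, at a good height to grip. The knob is round: 30 mm diameter from the plate's upper face up to 30 mm above it, then a 33 mm rim, its top 42 mm above the plate's upper face.
- mat: cork mat 230 (x) x 180 (y) x 6 mm lying fixed on the bench. Origin: centre of its underside; its top is 6 mm above the bench.
- plunger_top (a point): centre of the top face of the red plunger's flat round cap, 36 mm diameter, 10 mm thick, inside the housing at x = +28, y = +12 mm of the housing's frame; 6 mm below the rim (54 mm above the bench) when up. It is pushed straight down. The point moves with the cap.
- plunger (a joint): how far the plunger is pushed down, m: 0 up, 0.012 at the bottom stop. A spring pushes it back up with 3 N at the top and 6 N at the bottom; it does not latch.
- movement_a: bare brass comb movement, loose, 90 x 55 x 31 mm, to be left alone. Origin: centre of its underside.
- movement_b: a second bare brass comb movement like the first, to be left alone. Origin: centre of its underside.
- pin_cylinder: steel pinned cylinder with brass ends, loose, standing upright, 48 mm diameter, 72 mm high, to be left alone. Origin: centre of its underside.
- winding_knob: loose turned boxwood winding knob standing on its 60 mm wide foot, 62 mm high, to be left alone (not the knob on the cover). Origin: centre of its underside.
Mind the look-alikes: they are no part of the job. There is more than one size of the housing; the job needs the larger.

How it is judged:
On the way, in this order (a step that is already met when the one before it is completed fails the run):
1. the cover lies flat, knob up, on the cork mat, let go and at rest (z of cover in the frame of mat between 0.003 and 0.0095 m and horizontal distance between cover and mat below 0.05 m and angle between cover's own z axis and vertical below 0.06 rad and contact force between cover and the arm below 0.1 N and contact force between cover and the fingers below 0.1 N and linear speed of cover below 0.02 m/s), for 0.2 s.
2. the red plunger is pushed fully down (within 1.5 mm of its bottom stop) with the cover off (value of joint plunger above 0.0105 m), for 0.1 s.
3. the plunger has sprung back up (value of joint plunger below 0.002 m), for 0.1 s.
At the end, for the whole second after the job is handed in: The cover lies on the cork mat, let go and at rest, flat (within 0.06 rad) and knob up, its centre within 50 mm of the mat's centre; the plunger has been pushed down and is back up (within 2 mm); each of the four other parts is upright and within 20 mm of where it was (all of step 1 and value of joint plunger below 0.002 m and distance of each of movement_a, movement_b, pin_cylinder, winding_knob from where it was at the start of the episode below 0.02 m and angle between each of movement_a, movement_b, pin_cylinder, winding_knob's own z axis and vertical below 0.2 rad); the robot touches nothing.
It fails at once if the cover is dropped or thrown: it moves faster than 0.6 m/s while nothing of the robot touches it (linear speed of cover above 0.6 m/s and contact force between cover and the arm below 0.01 N and contact force between cover and the fingers below 0.01 N).
It fails at once if one of the other parts is displaced by more than 20 mm (distance of any of movement_a, movement_b, pin_cylinder, winding_knob from where it was at the start of the episode above 0.02 m).
It also fails if it takes over 48 s, if anything falls off the work surface, if the arm or the gripper's body presses on something with over 40 N, if the wrist force passes 120 N, or if a joint passes its speed limit or range.

## Working session

There is one attempt and no reset: what is moved stays moved. The work goes in short steps, Python scripts to look and compute and a tool call to move; the robot and the scene stay as the last step left them, time stands still between calls to the robot, and variables do not carry over. Pictures are saved under pics/ and viewed, at most 10 in all, crops included, and the job is handed in when it is done.

Besides the shell and the picture viewer there is one more tool, called after "Call:" as a command line: name --argument value ..., lists and objects as JSON in quotes. drive_tool: Moves the arm, as the interface text tells. Its arguments: {"type":"object","properties":{"series":{"type":"array"},"jaw":{"type":"number"},"grip_force":{"type":"number"}},"required":["series"]}

```bash
mkdir -p pics; cat > h.py <<'E'
import numpy as np, cv2
from workcell import env, viewer, order, models
def save(name,f): 
    im=viewer.read_camera(name); cv2.imwrite(f,im[:,:,::-1]); return im
def ray(name,px,z):
    c=viewer.camera_info(name);R=np.array(c["R"]);t=np.array(c["t"]);K=np.array(c["intrinsics"])
    d=R.T@np.linalg.inv(K)@np.array([px[0],px[1],1.]);o=-R.T@t
    return o+d*(z-o[2])/d[2]
def proj(name,X):
    c=viewer.camera_info(name);K=np.array(c["intrinsics"])
    p=(np.atleast_2d(X)@np.array(c["R"]).T+np.array(c["t"]))@K.T
    return p[:,:2]/p[:,2:]
E
python3 - <<'E'
from h import *
a=save("scene","pics/s1.png")
for l in ["cover","cover_knob","housing","mat","winding_knob","pin_cylinder","movement_a"]:
    for d in models.silhouettes(l,"scene"):
        print(l,round(d["score"],2),np.round(d["location"]),d["region"].sum(), np.round(ray("scene",d["location"],.064),3))
b=save("side","pics/d1.png")
for l in ["cover","cover_knob","housing","mat"]:
    for d in models.silhouettes(l,"side"):
        print(l,round(d["score"],2),np.round(d["location"]),d["region"].sum(), np.round(ray("side",d["location"],.064),3))
E
```

```text
cover 0.97 [213. 215.] 2169 [ 0.575 -0.164  0.064]
cover_knob 0.93 [216. 207.] 2058 [ 0.54  -0.175  0.064]
housing 0.92 [231. 177.] 879 [ 0.385 -0.21   0.064]
housing 0.8 [213. 233.] 1244 [ 0.641 -0.126  0.064]
mat 0.91 [339. 244.] 4265 [0.571 0.163 0.064]
winding_knob 0.58 [434. 269.] 659 [0.579 0.372 0.064]
pin_cylinder 0.96 [151. 205.] 492 [ 0.594 -0.336  0.064]
movement_a 0.59 [199. 295.] 900 [ 0.825 -0.055  0.064]
cover 0.95 [327. 173.] 1747 [ 0.542 -0.189  0.064]
cover_knob 0.83 [324. 176.] 1648 [ 0.543 -0.173  0.064]
housing 0.95 [320. 200.] 726 [ 0.493 -0.083  0.064]
housing 0.81 [378. 205.] 321 [ 0.341 -0.182  0.064]
mat 0.63 [271. 258.] 3876 [0.473 0.181 0.064]
```

View pics/s1.png

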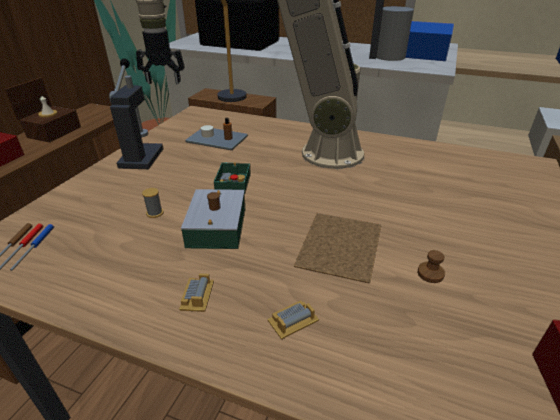

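View pics/d1.png

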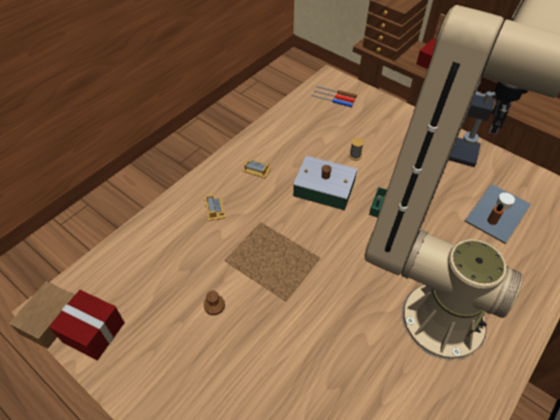

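The larger housing, with the aluminium cover and its knob, is at scene (213,215) and side (327,180). The open green box at scene (233,177) and side (380,203) is clearly smaller and has no cover, so it is the look-alike. The winding knob at (433,267) is loose, not the cover's knob. The mat is at scene (340,245) and side (272,260). Next I fit the poses and make a crop to confirm.

```bash
cat >> h.py <<'E'
from scipy.optimize import minimize
def mask(name,p,box,knob,P=proj):
    c,s=np.cos(p[2]),np.sin(p[2]); m=np.zeros((1680,2240),np.uint8)
    def hull(pts):
        pts=np.array(pts,float); w=np.c_[p[0]+c*pts[:,0]-s*pts[:,1],p[1]+s*pts[:,0]+c*pts[:,1],pts[:,2]]
        q=P(name,w)*4+2
        cv2.fillConvexPoly(m,cv2.convexHull(np.round(q).astype(np.int32)),1)
    X,Y,z0,z1=box
    hull([(a*X,b*Y,z) for a in(-.5,.5) for b in(-.5,.5) for z in(z0,z1)])
    if knob:
        for r,a,b in((.015,z1,z1+.03),(.0165,z1+.03,z1+.042)):
            hull([(r*np.cos(t),r*np.sin(t),z) for t in np.linspace(0,6.28,24) for z in(a,b)])
    return cv2.resize(m.astype(np.float32),(560,420),interpolation=cv2.INTER_AREA)
def fit(regs,box,knob,p0,P=proj):
    def cost(p): return sum(np.abs(mask(n,p,box,knob,P)-r).sum()/r.sum() for n,r in regs.items())
    best=None
    for y in p0[2]:
        s=np.array([[p0[0],p0[1],y]]*4);s[1,0]+=.02;s[2,1]+=.02;s[3,2]+=.15
        r=minimize(cost,s[0],method="Nelder-Mead",options=dict(initial_simplex=s,xatol=1e-4,fatol=1e-5))
        if best is None or r.fun<best.fun: best=r
    return best
E
python3 - <<'E'
from h import *
R={}
for n in("scene","side"):
    im=viewer.read_camera(n)
    for l in("cover","mat"): R.setdefault(l,{})[n]=models.silhouettes(l,n)[0]["region"].astype(float)
    if n=="scene": cv2.imwrite("pics/crop1.png",cv2.resize(im[150:270,120:280,::-1],(800,600),interpolation=3))
for l,b,k,p in(("cover",(.18,.136,.060,.064),True,(.55,-.17)),("mat",(.23,.18,0,.006),False,(.57,.17))):
    for sub in (("scene","side"),("scene",),("side",)):
        r=fit({n:R[l][n] for n in sub},b,k,(*p,(0,.6,1.2,1.8,2.4)))
        print(l,sub,r.x.round(4),round(r.fun,3))
E
```

```text
Traceback (most recent call last):
  File "h.py", line 31, in fit
    r=minimize(cost,s[0],method="Nelder-Mead",options=dict(initial_simplex=s,xatol=1e-4,fatol=1e-5))
  File "h.py", line 27, in cost
    def cost(p): return sum(np.abs(mask(n,p,box,knob,P)-r).sum()/r.sum() for n,r in regs.items())
                        ~~~^^^^^^^^^^^^^^^^^^^^^^^^^^^^^^^^^^^^^^^^^^^^^^^^^^^^^^^^^^^^^^^^^^^^^^
  File "h.py", line 27, in <genexpr>
    def cost(p): return sum(np.abs(mask(n,p,box,knob,P)-r).sum()/r.sum() for n,r in regs.items())
                                   ~~~~^^^^^^^^^^^^^^^^
  File "h.py", line 24, in mask
    hull([(r*np.cos(t),r*np.sin(t),z) for t in np.linspace(0,6.28,24) for z in(a,b)])
    ~~~~^^^^^^^^^^^^^^^^^^^^^^^^^^^^^^^^^^^^^^^^^^^^^^^^^^^^^^^^^^^^^^^^^^^^^^^^^^^^^
  File "h.py", line 18, in hull
    q=P(name,w)*4+2
      ~^^^^^^^^
  File "h.py", line 10, in proj
    c=viewer.camera_info(name);K=np.array(c["intrinsics"])
ValueError: time passes only in moves, steps and waits
```

View pics/crop1.png

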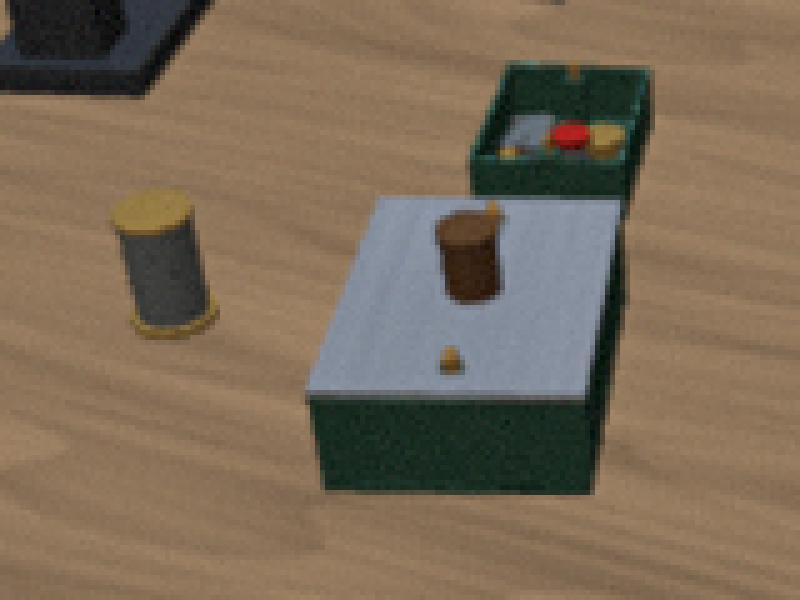

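The crop confirms the target: the big housing with its cover, knob and two brass pins (crop (450,360) and (493,212)). The smaller box behind it is open, with its own red plunger, and must be ignored. I'll cache the camera info and fit.

```bash
python3 - <<'E'
s=open("h.py").read()
s=s.replace("def save(","from functools import lru_cache\n@lru_cache(None)\ndef ci(n): return viewer.camera_info(n)\ndef save(",1).replace("c=viewer.camera_info(name)","c=ci(name)")
open("h.py","w").write(s)
E
cat > run.py <<'E'
from h import *
R={}
for n in("scene","side"):
    im=viewer.read_camera(n)
    for l in("cover","mat"): R.setdefault(l,{})[n]=models.silhouettes(l,n)[0]["region"].astype(float)
for l,b,k,p in(("cover",(.18,.136,.060,.064),True,(.55,-.17)),("mat",(.23,.18,0,.006),False,(.57,.17))):
    for sub in (("scene","side"),("scene",),("side",)):
        r=fit({n:R[l][n] for n in sub},b,k,(*p,(0,.8,1.6,2.4)))
        print(l,sub,r.x.round(4),round(r.fun,3))
print(env.get_state(), viewer.camera_info("wrist"))
E
python3 run.py
```

```text
cover ('scene', 'side') [ 0.5412 -0.1784  0.3373] 5.753
cover ('scene',) [ 0.5411 -0.1778  0.3441] 0.045
cover ('side',) [ 1.2167 -1.3167  2.35  ] 1.0
mat ('scene', 'side') [0.4958 0.1523 3.1962] 0.073
mat ('scene',) [0.4948 0.1521 0.0564] 0.021
mat ('side',) [0.4976 0.1526 0.07  ] 0.045
{'clock': 1.25, 'joint_pos': array([-1.38562939e+00,  3.13192026e-01,  4.61017323e-02,  1.30362770e+00,
       -2.70780815e-05,  1.43118319e+00]), 'qvel': array([ 0.00052158, -0.00098735,  0.0011261 ,  0.00043353, -0.00103526,
        0.00034111]), 'tau': array([ 3.24165944e-05, -4.80471790e+01,  2.98812836e+01,  4.06743256e-04,
       -3.33503158e-04,  2.10994720e-06]), 'tcp_pos': array([ 0.18346406, -0.54497491,  0.24232843]), 'orientation': array([ 3.94666324e-05,  9.86843687e-01,  1.61677260e-01, -1.26434704e-05]), 'wrist_force': array([-0.43330887,  1.34401087,  0.3441873 ]), 'ft_torque': array([-0.03913578,  0.04137211,  0.00411173]), 'grip_force': 0.0, 'finger_gap': 0.08509569638583449} {'intrinsics': array([[295.85049372,   0.        , 275.5008926 ],
       [  0.        , 295.85049372, 207.3717396 ],
       [  0.        ,   0.        ,   1.        ]]), 'T_tool_cam': array([[-1.02740243e-03, -9.60281155e-01, -2.79032343e-01,
         7.16501259e-02],
       [ 9.99999088e-01, -1.23126745e-03,  5.55352947e-04,
         3.94052668e-04],
       [-8.76858411e-04, -2.79031518e-01,  9.60281544e-01,
        -1.31159189e-01],
       [ 0.00000000e+00,  0.00000000e+00,  0.00000000e+00,
         1.00000000e+00]])}
```

```bash
python3 - <<'E'
from h import *
for px in((120,163),(152,163),(162,147),(128,145)): print("scene",ray("scene",px,0.0).round(3))
for px in((450,157),(475,163),(480,150)): print("side",ray("side",px,0.0).round(3))
for z in (.1,.2,.3): print(z,ray("scene",(125,62),z).round(3),ray("scene",(120,92),z).round(3),ray("side",(483,98),z).round(3))
print(proj("scene",[[.183,-.545,.242]]),proj("side",[[.183,-.545,.242]]))
print("tool-x yaw .325; delta to knob:")
d=np.array([.541,-.178])-[.1835,-.545];x=np.array([.948,.319]);y=np.array([.319,-.948]);print(d@x,d@y)
E
```

```text
scene [ 0.339 -0.668  0.   ]
scene [ 0.299 -0.565  0.   ]
scene [ 0.179 -0.607  0.   ]
scene [ 0.211 -0.737  0.   ]
side [ 0.278 -0.585  0.   ]
side [ 0.195 -0.615  0.   ]
side [ 0.21  -0.688  0.   ]
0.1 [-0.445 -1.255  0.1  ] [-0.037 -0.95   0.1  ] [ 0.3   -0.834  0.1  ]
0.2 [-0.127 -0.968  0.2  ] [ 0.205 -0.72   0.2  ] [ 0.272 -0.698  0.2  ]
0.3 [ 0.191 -0.681  0.3  ] [ 0.447 -0.49   0.3  ] [ 0.245 -0.562  0.3  ]
[[164.24407217  83.49925559]] [[493.1495335  123.71147663]]
tool-x yaw .325; delta to knob:
0.4559830000000001 -0.23387349999999998
```

Call:
drive_tool --series '[[[0,-0.5,0,0,0,0],[0,-0.5,0,0,0,0],[0.475,-0.12,0,0,0,0],[0.475,-0.12,0,0,0,0],[0.475,-0.12,0,0,0,0],[0.475,-0.12,0,0,0,0],[0.475,-0.12,0,0,0,0],[0.475,-0.12,0,0,0,0],[0.475,-0.12,0,0,0,0],[0.475,-0.12,0,0,0,0],[0,0,0,0,0,0],[0,0,0,0,0,0]]]' --jaw 1

```text
clock: 2.75
tcp_pos: [0.5402, -0.1764, 0.242]
orientation: [-0.0, 0.987, 0.162, -0.001]
wrist_force: [-0.1, -0.6, 0.5]
finger_gap: 0.0854
grip_force: 0.0
```

```bash
cat >> h.py <<'E'
from scipy.spatial.transform import Rotation as Ro
def wristP():
    s=env.get_state();q=s["orientation"];T=np.eye(4);T[:3,:3]=Ro.from_quat(np.r_[q[1:],q[0]]).as_matrix();T[:3,3]=s["tcp_pos"]
    c=ci("wrist");C=np.linalg.inv(T@np.array(c["T_tool_cam"]));K=np.array(c["intrinsics"])
    def P(n,X):
        p=(np.atleast_2d(X)@C[:3,:3].T+C[:3,3])@K.T; return p[:,:2]/p[:,2:]
    return s,P,C,K
def wray(C,K,px,z):
    d=C[:3,:3].T@np.linalg.inv(K)@np.array([px[0],px[1],1.]);o=-C[:3,:3].T@C[:3,3]
    return o+d*(z-o[2])/d[2]
E
python3 - <<'E'
from h import *
s,P,C,K=wristP()
save("wrist","pics/w1.png")
D=models.silhouettes("cover","wrist")
r=fit({"w":D[0]["region"].astype(float)},(.18,.136,.06,.064),True,(.541,-.178,(.2,.34)),P)
print(r.x.round(4),r.fun,[d["score"] for d in D],s["tcp_pos"],s["orientation"],s["clock"])
E
```

```text
[ 0.5411 -0.176   0.3435] 0.021353667305848513 [0.6] [ 0.54018436 -0.17638452  0.24195744] [-8.75555590e-05  9.86780918e-01  1.62058929e-01 -5.61258777e-04] 2.75
```

View pics/w1.png

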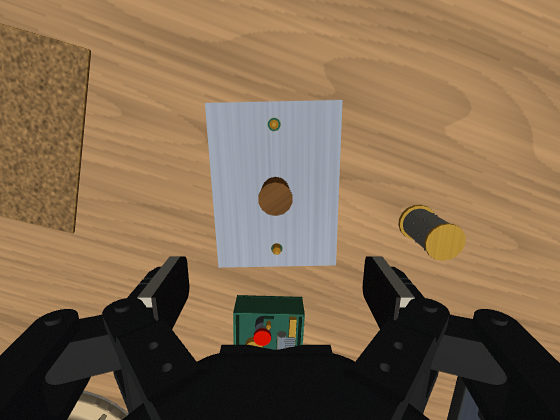

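Wrist view: the knob is at (275,196) and the pins at (274,124) and (277,249), and the fit agrees to about 1 mm. I'll go down and grip.

Call:
drive_tool --series '[[[0.01,0,0.3,0,0,0],[0,0,0.3,0,0,0],[0,0,0.3,0,0,0],[0,0,0.3,0,0,0],[0,0,0.12,0,0,0],[0,0,0,0,0,0],[0,0,0,0,0,0]]]'

```text
clock: 3.72
tcp_pos: [0.5426, -0.1771, 0.0855]
orientation: [0.001, 0.987, 0.161, 0.001]
wrist_force: [0.7, -0.7, -0.2]
finger_gap: 0.0857
grip_force: 0.0
```

Call:
drive_tool --series '[[[0,0,0,0,0,0],[0,0,0,0,0,0],[0,0,0,0,0,0],[0,0,0,0,0,0],[0,0,0,0,0,0],[0,0,0,0,0,0],[0,0,0,0,0,0],[0,0,0,0,0,0]]]' --jaw -1 --grip_force 50

```text
clock: 4.72
tcp_pos: [0.5419, -0.176, 0.0846]
orientation: [0.0, 0.987, 0.162, 0.0]
wrist_force: [-1.0, 1.9, 5.4]
finger_gap: 0.0305
grip_force: 49.0
```

Call:
drive_tool --series '[[[0,0,-0.05,0,0,0],[0,0,-0.05,0,0,0],[0,0,-0.05,0,0,0],[0,0,-0.05,0,0,0],[0,0,-0.1,0,0,0],[0,0,-0.1,0,0,0],[0,0,-0.2,0,0,0],[0,0,-0.2,0,0,0],[0,0,-0.2,0,0,0],[0,0,0,0,0,0],[0,0,0,0,0,0]]]'

```text
clock: 6.1
tcp_pos: [0.5414, -0.176, 0.2034]
orientation: [-0.0, 0.987, 0.162, -0.0]
wrist_force: [0.6, 0.4, -4.3]
finger_gap: 0.0303
grip_force: 49.8
```

```bash
python3 - <<'E'
from h import *
a=viewer.read_camera("side")[100:290,210:420]; b=viewer.read_camera("scene")[130:320,140:440]
cv2.imwrite("pics/lift.png",np.vstack([cv2.resize(a,(420,380)),])[:,:,::-1] if 0 else np.hstack([cv2.resize(a,(330,300)),cv2.resize(b,(470,300))])[:,:,::-1])
print(env.get_state()["clock"],env.get_state()["wrist_force"])
E
```

```text
6.2 [ 0.17008929  0.27837246 -3.79069683]
```

View pics/lift.png

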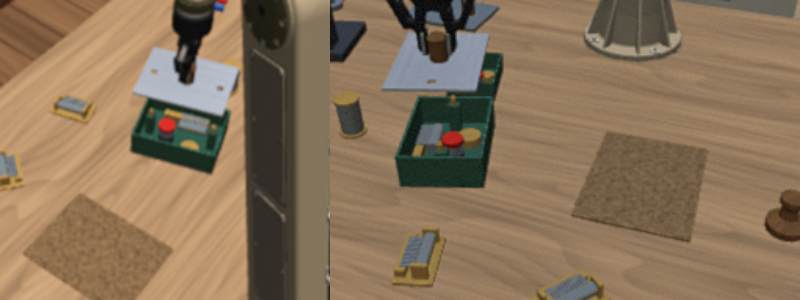

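The cover is up and level, and the red plunger shows at crop (453,139). I'll carry it to the mat.

Call:
drive_tool --series '[[[0.03,-0.17,0,0,0,0],[0.064,-0.34,0,0,0,0],[0.064,-0.34,0,0,0,0],[0.064,-0.34,0,0,0,0],[0.064,-0.34,0,0,0,0],[0.064,-0.34,0,0,0,0],[0.064,-0.34,0,0,0,0],[0.064,-0.34,0,0,0,0],[0.03,-0.165,0,0,0,0],[0,0,0,0,0,0.03],[0,0,0,0,0,0.03],[0,0,0,0,0,0.03],[0,0,0,0,0,0],[0,0,0,0,0,0]]]'

```text
clock: 7.95
tcp_pos: [0.4971, 0.1261, 0.2035]
orientation: [-0.011, 0.999, 0.04, -0.001]
wrist_force: [-0.0, -0.1, -3.1]
finger_gap: 0.0309
grip_force: 50.4
```

```bash
python3 - <<'E'
from h import *
viewer.read_camera("scene")
t=env.get_state(); z=t["tcp_pos"][2]-.084+.060
for d in models.silhouettes("mat","scene")[:1]: print(d["score"],ray("scene",d["location"],.006))
D=models.silhouettes("cover","scene")
r=fit({"scene":D[0]["region"].astype(float)},(.18,.136,z,z+.004),False,(t["tcp_pos"][0],t["tcp_pos"][1],(0,.1)))
print(r.x,r.fun,z,t["tcp_pos"])
E
```

```text
0.56 [0.49851866 0.15053673 0.006     ]
[0.49691072 0.12574367 0.11341503] 0.14105608322026233 0.17961018240220578 [0.49718154 0.1261824  0.20361018]
```

Call:
drive_tool --series '[[[0,-0.11,0,-0.007,0,0],[0,-0.1,0,0,0,0],[0,0,0,0,0,0],[0,0,0.3,0,0,0],[0,0,0.3,0,0,0],[0,0,0.3,0,0,0],[0,0,0.2,0,0,0],[0,0,0.1,0,0,0],[0,0,0,0,0,0],[0,0,0,0,0,0]]]'

```text
clock: 9.35
tcp_pos: [0.4979, 0.1356, 0.0613]
orientation: [-0.006, 0.999, 0.052, 0.0]
wrist_force: [0.3, 0.1, -2.9]
finger_gap: 0.0306
grip_force: 50.4
```

```bash
python3 - <<'E'
from h import *
s=env.get_state(); print(s["tcp_pos"],s["orientation"].round(4),s["wrist_force"],s["clock"])
E
```

```text
[0.49791201 0.13562704 0.06129092] [-6.100e-03  9.986e-01  5.180e-02  4.000e-04] [ 0.30360165  0.10066222 -2.86909455] 9.35
```

```bash
python3 - <<'E'
from h import *
s=env.get_state(); print(s["joint_pos"].round(4),s["qvel"].round(4),s["tau"].round(2))
E
```

```text
[ 0.1034  0.3286 -0.4053  0.8355  0.0121  3.1414] [-0.0006 -0.0073  0.0043 -0.0014 -0.0007 -0.0003] [ 1.000e-02 -4.485e+01  2.545e+01  5.000e-02  5.000e-02  0.000e+00]
```

Call:
drive_tool --series '[[[0,-0.1,0,0,0,0],[0,0,0,0,0,0],[0,0,0,0,0,0]]]'

```text
clock: 9.72
tcp_pos: [0.4966, 0.1415, 0.0607]
orientation: [-0.008, 0.998, 0.056, -0.0]
wrist_force: [0.1, -0.4, -2.4]
finger_gap: 0.0304
grip_force: 50.4
```

```bash
python3 - <<'E'
from h import *
s=env.get_state(); print(s["tcp_pos"],s["orientation"].round(4),s["joint_pos"].round(4),s["qvel"].round(4))
E
```

```text
[0.49658653 0.14147855 0.06074157] [-8.400e-03  9.984e-01  5.630e-02 -4.000e-04] [ 0.1124  0.3303 -0.4045  0.8359  0.0169  3.1414] [-0.0023  0.0021 -0.0021 -0.0001 -0.0009  0.0012]
```

Joint 6 is at its upper limit. I'll turn back a little and level the tool.

Call:
drive_tool --series '[[[0,0,0,0,0,-0.03],[0,0,0,0,0,-0.02],[0,0,0,0,0,0],[0,0,0,0,0,0]]]'

```text
clock: 10.22
tcp_pos: [0.4964, 0.1413, 0.0604]
orientation: [-0.008, 0.991, 0.134, -0.0]
wrist_force: [0.4, -0.1, -2.6]
finger_gap: 0.0308
grip_force: 50.4
```

```bash
python3 - <<'E'
from h import *
s=env.get_state(); print(s["tcp_pos"],s["orientation"].round(4),s["joint_pos"].round(4))
q=s["orientation"];M=Ro.from_quat(np.r_[q[1:],q[0]]).as_matrix();print(M.round(4)); print("tool delta",M.T@(np.array([.497,.152,.032])-s["tcp_pos"])/.12)
E
```

```text
[0.49638954 0.14134987 0.06041522] [-8.500e-03  9.910e-01  1.338e-01 -1.000e-04] [ 0.1122  0.3307 -0.4048  0.8358  0.0169  2.9854]
[[ 0.9642  0.2652 -0.0024]
 [ 0.2652 -0.9641  0.0168]
 [ 0.0022 -0.0168 -0.9999]]
tool delta [ 0.02792869 -0.08023805  0.23823444]
```

Call:
drive_tool --series '[[[0.028,-0.08,0,-0.005,0,0],[0,0,0.1,0,0,0],[0,0,0.06,0,0,0],[0,0,0.04,0,0,0],[0,0,0.015,0,0,0],[0,0,0,0,0,0],[0,0,0,0,0,0]]]'

```text
clock: 11.1
tcp_pos: [0.4974, 0.1515, 0.035]
orientation: [-0.001, 0.991, 0.134, 0.001]
wrist_force: [-0.7, 1.1, -2.5]
finger_gap: 0.0304
grip_force: 50.4
```

```bash
python3 - <<'E'
from h import *
s=env.get_state(); print(s["tcp_pos"],s["orientation"].round(4),s["joint_pos"].round(4),s["wrist_force"])
E
```

```text
[0.49736413 0.15148626 0.03496576] [-7.000e-04  9.910e-01  1.342e-01  1.200e-03] [ 1.4040e-01  3.6610e-01 -4.2670e-01  7.7560e-01  1.4000e-03  3.0128e+00] [-0.74801316  1.05598953 -2.47957889]
```

Call:
drive_tool --series '[[[0,0,0.01,0,0,0],[0,0,0.01,0,0,0],[0,0,0.01,0,0,0],[0,0,0.008,0,0,0],[0,0,0,0,0,0],[0,0,0,0,0,0]]]'

```text
clock: 11.85
tcp_pos: [0.4971, 0.1515, 0.0306]
orientation: [-0.001, 0.991, 0.134, 0.001]
wrist_force: [-2.5, -1.1, 5.4]
finger_gap: 0.0306
grip_force: 50.9
```

The cover is on the mat, with contact at 5 N. I'll open, and retreat.

Call:
drive_tool --series '[[[0,0,0,0,0,0],[0,0,0,0,0,0],[0,0,0,0,0,0],[0,0,0,0,0,0],[0,0,0,0,0,0],[0,0,0,0,0,0]]]' --jaw 1

```text
clock: 12.6
tcp_pos: [0.4971, 0.1516, 0.0302]
orientation: [-0.001, 0.991, 0.134, 0.001]
wrist_force: [-0.3, -0.7, -0.3]
finger_gap: 0.0854
grip_force: 0.0
```

Call:
drive_tool --series '[[[0,0,-0.1,0,0,0],[0,0,-0.2,0,0,0],[0,0,-0.4,0,0,0],[0,0,-0.4,0,0,0],[0,0,-0.4,0,0,0],[0,0,-0.25,0,0,0],[0,0,0,0,0,0]]]'

```text
clock: 13.48
tcp_pos: [0.4984, 0.1515, 0.2439]
orientation: [-0.001, 0.991, 0.134, 0.004]
wrist_force: [-0.2, -0.3, -0.4]
finger_gap: 0.0856
grip_force: 0.0
```

```bash
python3 - <<'E'
from h import *
s,P,C,K=wristP()
viewer.read_camera("wrist")
D=models.silhouettes("cover","wrist")
r=fit({"w":D[0]["region"].astype(float)},(.18,.136,.006,.010),True,(.497,.152,(.27,)),P)
print(r.x.round(4),r.fun,s["tcp_pos"],s["orientation"],s["joint_pos"])
q=s["orientation"];M=Ro.from_quat(np.r_[q[1:],q[0]]).as_matrix();print("tool delta to housing",M.T@(np.array([.541,-.176,s["tcp_pos"][2]])-s["tcp_pos"])/.12)
E
```

```text
[0.4963 0.151  0.2895] 0.034962871287128716 [0.49837108 0.15147082 0.2438811 ] [-7.16953897e-04  9.90927499e-01  1.34327850e-01  4.26690791e-03] [ 1.40083750e-01  2.00573615e-01 -9.90372901e-02  1.26264403e+00
  1.38824168e-03  3.01220953e+00]
tool delta to housing [-0.3840646   2.72501333 -0.00407014]
```

Call:
drive_tool --series '[[[-0.043,0.3,0,0,0,0],[-0.043,0.3,0,0,0,0],[-0.043,0.3,0,0,0,0],[-0.043,0.3,0,0,0,0],[-0.043,0.3,0,0,0,0],[-0.043,0.3,0,0,0,0],[-0.043,0.3,0,0,0,0],[-0.043,0.3,0,0,0,0],[-0.043,0.32,0,0,0,0],[0,0,0,0,0,0],[0,0,0,0,0,0]]]'

```text
clock: 14.95
tcp_pos: [0.538, -0.1753, 0.2383]
orientation: [-0.002, 0.991, 0.134, -0.0]
wrist_force: [-0.8, 0.4, -0.3]
finger_gap: 0.0855
grip_force: 0.0
```

```bash
python3 - <<'E'
from h import *
s,P,C,K=wristP()
im=save("wrist","pics/w2.png")
for l in("plunger_top","housing"):
    for d in models.silhouettes(l,"wrist"): print(l,d["score"],d["location"],d["region"].sum(),wray(C,K,d["location"],.054))
hsv=cv2.cvtColor(im,cv2.COLOR_RGB2HSV);m=((hsv[...,0]<8)|(hsv[...,0]>172))&(hsv[...,1]>170)&(hsv[...,2]>90)
n,L,st,ce=cv2.connectedComponentsWithStats(m.astype(np.uint8))
for i in range(1,n):
    if st[i,4]>40: print("red",st[i],ce[i],wray(C,K,ce[i],.054))
print("pred",[.541+28e-3*np.cos(.3435)-.012*np.sin(.3435),-.176+.028*np.sin(.3435)+.012*np.cos(.3435)],s["tcp_pos"],s["orientation"])
E
```

```text
plunger_top 0.94 [261.1, 159.1] 810 [ 0.5660514  -0.15165258  0.054     ]
plunger_top 0.75 [272.4, 336.3] 254 [ 0.35305075 -0.2218756   0.054     ]
housing 0.86 [278.9, 178.3] 20881 [ 0.55119783 -0.17537076  0.054     ]
housing 0.84 [278.6, 321.9] 3498 [ 0.37584989 -0.22372565  0.054     ]
red [248 145  33  34 863] [263.96755504 161.9212051 ] [ 0.56397321 -0.15534288  0.054     ]
red [264 330  18  18 245] [272.47755102 338.32244898] [ 0.35011157 -0.22277568  0.054     ]
pred [np.float64(0.5633228710747045), np.float64(-0.15527104857977317)] [ 0.53798748 -0.17526248  0.23832626] [-1.67572445e-03  9.90969511e-01  1.34076756e-01 -2.07209293e-04]
```

View pics/w2.png

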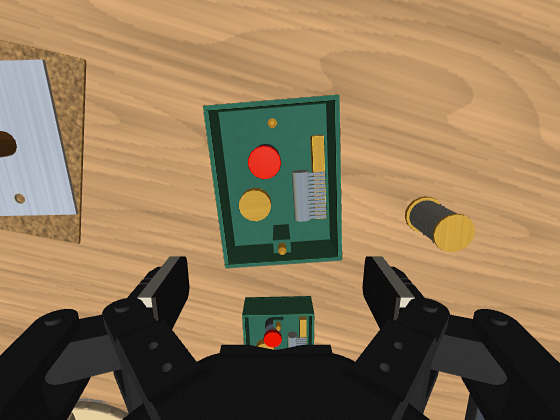

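The red cap of the large housing is at (264,162), which agrees with the prediction. The small housing's cap at (272,338) is ignored. The cover's edge lies on the mat at the left. I'll close the jaws and go over the plunger.

Call:
drive_tool --series '[[[0.25,-0.1,0,0,0,0],[0,0,0,0,0,0],[0,0,0,0,0,0],[0,0,0,0,0,0],[0,0,0.3,0,0,0],[0,0,0.3,0,0,0],[0,0,0.3,0,0,0],[0,0,0.25,0,0,0],[0,0,0,0,0,0],[0,0,0,0,0,0]]]' --jaw -1

```text
clock: 16.35
tcp_pos: [0.5653, -0.1565, 0.1031]
orientation: [-0.0, 0.991, 0.134, 0.002]
wrist_force: [0.3, -0.4, 0.2]
finger_gap: 0.0002
grip_force: 0.0
```

```bash
python3 - <<'E'
from h import *
s=env.get_state();q=s["orientation"];M=Ro.from_quat(np.r_[q[1:],q[0]]).as_matrix();print(s["tcp_pos"],q.round(4),"delta",M.T@(np.array([.5635,-.1553,.068])-s["tcp_pos"])/.12,s["finger_gap"])
E
```

```text
[ 0.56531304 -0.15649964  0.10305099] [-3.000e-04  9.910e-01  1.341e-01  1.600e-03] delta [-0.01284294 -0.01360227  0.29205437] 0.00021072240613942756
```

Call:
drive_tool --series '[[[-0.013,-0.012,0.1,0,0,0],[0,0,0.1,0,0,0],[0,0,0.08,0,0,0],[0,0,0.04,0,0,0],[0,0,0.03,0,0,0],[0,0,0.02,0,0,0],[0,0,0,0,0,0]]]'

```text
clock: 17.23
tcp_pos: [0.5626, -0.1548, 0.0575]
orientation: [-0.001, 0.991, 0.134, 0.001]
wrist_force: [-2.9, 1.3, 3.8]
finger_gap: -0.0001
grip_force: 2.3
```

Spring contact is about 4 N. I'll push in small steps to the stop, looking for the force to rise.

Call:
drive_tool --series '[[[0,0,0.015,0,0,0],[0,0,0.015,0,0,0],[0,0,0.01,0,0,0],[0,0,0,0,0,0],[0,0,0,0,0,0]]]'

```text
clock: 17.85
tcp_pos: [0.563, -0.1549, 0.053]
orientation: [-0.001, 0.991, 0.134, 0.001]
wrist_force: [-3.8, 1.3, 7.4]
finger_gap: -0.0
grip_force: 3.4
```

Call:
drive_tool --series '[[[0,0,0.008,0,0,0],[0,0,0.008,0,0,0],[0,0,0,0,0,0],[0,0,0,0,0,0]]]'

```text
clock: 18.35
tcp_pos: [0.5631, -0.1549, 0.0529]
orientation: [-0.0, 0.991, 0.134, 0.002]
wrist_force: [-8.4, 3.0, 18.9]
finger_gap: -0.0001
grip_force: 9.3
```

The force rose to 19 N with no travel, so the plunger is at its stop. I'll lift away.

Call:
drive_tool --series '[[[0,0,-0.04,0,0,0],[0,0,-0.1,0,0,0],[0,0,-0.2,0,0,0],[0,0,-0.4,0,0,0],[0,0,-0.4,0,0,0],[0,0,-0.4,0,0,0],[0,0,0,0,0,0],[0,0,0,0,0,0]]]'

```text
clock: 19.35
tcp_pos: [0.5631, -0.1554, 0.2353]
orientation: [-0.0, 0.991, 0.134, 0.001]
wrist_force: [-0.0, 0.1, -1.0]
finger_gap: 0.0003
grip_force: 0.0
```

```bash
python3 - <<'E'
from h import *
b=viewer.read_camera("scene"); cv2.imwrite("pics/end.png",cv2.resize(b[130:340,120:460,::-1],(800,494),interpolation=3)); print(env.get_state()["wrist_force"],env.get_state()["clock"])
E
```

```text
[-0.07036502 -0.28265058 -0.7061797 ] 19.4
```

View pics/end.png

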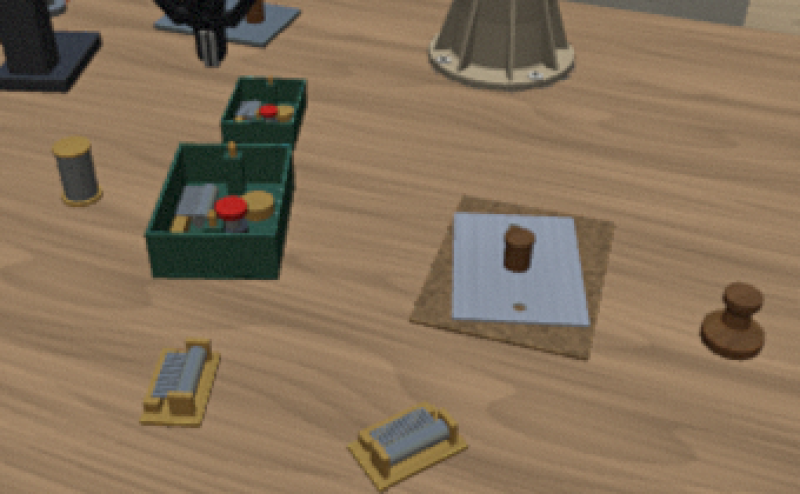

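The cover lies flat on the mat, knob at (518,248). The plunger is back up at (231,207), and the other parts are where they were. I'm handing in.

```bash
python3 -c "
from workcell import order; print(order.hand_in())"
```

```text
the job is handed in; nothing more can be done
None
```

The job is handed in at about 19 s of the 48 s limit, with no verdict shown: the cover lies flat and knob up near the middle of the mat, the plunger was pushed to its stop and looks back up in the last picture, and the other parts look unmoved.

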